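# Vent the garage pressure tank, find the filler cap's hand and hold the cap off

### The arm

A 6-joint arm with a two-finger parallel gripper is mounted at the origin on the work surface. World frame = base frame: x ahead of the robot, y to its left, z up, the work surface at z = 0. Lengths are in m, angles in rad, forces in N, time in s.
With the tool pointing down it reaches from about 0.325 to 0.85 m from the base axis. Payload 4.4 kg.
Tool frame: the origin (TCP) lies midway between the tips of the shut fingers; the grasp point (between the pads) lies 19 mm behind it; z points along the fingers, y is the line along which they close (so a half turn about z gives the same grasp; the last joint's range is limited). The gripper opens to 94 mm and grips with 3 to 60 N. Pads are 16 mm wide; open, the fingers measure 119 mm over their backs; the gripper's body (75 mm by 177 mm) begins 78 mm behind the grasp point.
Start: joints at [1.05, 0.207, 1.542, -0, 1.393, -0.15], TCP at [0.208, 0.536, 0.205] pointing down, gripper open.
Joint ranges: [-2.73, 2.73], [-0.86, 2.22], [0.23, 2.46], [-1.11, 4.25], [0.08, 2.63], [-2.82, 2.82]. Speed limits (rad/s): [2.79, 2.79, 3.14, 3.14, 3.14, 3.14].

### API

Orientations are given as a rotation vector (axis times angle).
In Python, from station import telemetry, read_camera, ticket gives the robot as it stands.
- The arm moves only by the shell command python3 -m inch 'ROWS' [OPENING] [FORCE]. ROWS is JSON, a list that holds one entry, the list of rows, each a list of 6 numbers: the shift along the world's x, y, z in mm, then the turn, a rotation vector about the world's x, y, z in rad. A call has 1 to 12 rows; each row shifts and turns the commanded pose from where the row before left it; what a row does not reach is not made up. A row lasts 1/10 s, in which the tool goes at most 50 mm and 8.59 degrees, less where a joint would pass 70% of its speed; a pose out of reach is approached as far as the arm can. A call with a gripper value outside its range is refused whole. OPENING is the closure, from 0 (fully open) to 1 (shut), set as the call begins (- or left out, the last holds). The fingers move at their own pace and stop on an object; FORCE is the grip in N (left out, the last holds). Time passes only in rows, so rows that do not move let the fingers close. It gives the time, the measured TCP pose, the force, the opening and the grip force at its end, in the units of the state.
- telemetry.observe(): the state, without advancing time (a new reading comes with each control period).
- read_camera(name): name is "scene" or "top" or "wrist"; returns a dict with "color" (480x640x3 uint8, red, green, blue), "range_z" (480x640 float32, m along the optical axis (not along the pixel's ray), 0 where there is no reading), "fx", "fy", "cx", "cy" (pixels), "k1" (the pictures are not rectified: a ray, as slopes to the right and down, at radius r is drawn at 1 + k1 r^2 times it, then the intrinsics apply), "R" (3x3) and "t" (3): a world point X has camera coordinates R X + t. Camera axes: x right, y down, z forward; pixel columns grow to the right and rows downward; lengths in m; the calibration is good to about 2 mm. A picture is of the moment at which its call begins.
- ticket.sign_off(): hands the job in; it is judged then, once.
The state is a dict: "t": time; "joint_pos": joint angles; "qvel": joint speeds; "tau": joint torques, N m; "position": TCP position; "orientation": TCP orientation; "force": force on the tool from outside, world axes, zero at the start; "wrist_torque": the same for the moment, N m; "grip_width": opening from 0.0 (shut) to 1.0 (fully open); "grasp_force": force on a finger pad.
Only numpy, scipy, OpenCV 4.12 (cv2) and the standard library are available. Lean on these libraries where they do the work, as an engineer would, in place of code of your own. Each camera call takes 0.05 s, during which the arm holds its last target. There are 200 camera calls.

### The job

Vent the red pressure tank by pushing its yellow relief plunger fully in for a moment and letting it spring back, then open the black filler cap, a quarter-turn cap that may be left- or right-handed: try it both ways with its orange T handle and turn it whichever way gives, until it is loose. Lift the cap straight up and finish still holding it, upright and still, about 100 mm above where it sat and right over the open neck so that drips fall back in; do not put it down, and leave the other things on the bench where they are.

Things in the scene. Friction and masses are not known exactly. Their poses are not given: they have to be found in the camera images.
- tank: Red pressure tank fixed to the bench: lying cylinder 110 in diameter, 274 long, axis along its y, on dark feet. A flat steel saddle, 72 (x) by 230 (y), tops it 124 above the bench. Origin: centre of the underside, on the bench. Black filler cap on the saddle at y = +70, yellow relief plunger at y = -70, both at x = 0. A gauge sticks out to x = +84. Place and yaw vary.
- neck (a point): Centre of the filler neck's mouth, under the cap: 22 above the saddle, 146 above the bench. Axes as the tank's. The neck is a brass tube 34 in diameter.
- cap_grip (a point): Gripping point on the black cap's orange T handle, on the cap's axis, 15 below the handle's top; 28 above the neck mouth (174 above the bench) while the cap is on. x: along the handle, z: up. Handle: upright bar 54 long (x), 18 thick (y), 38 tall, on a round cap 66 across whose flat top is 23 below this point (fingertips may go 20 below). Shut: handle within 5 degrees of the tank's x.
- cap: The loose black filler cap, 63 tall, 175 to 350 g; origin on its axis, 50 below cap_grip. Quarter-turn, hand unseen and varying: one way it turns almost freely, is loose from about 45 degrees and stops at about 70, then draws straight up, clear after about 25; the other way it meets a hard stop within 10 to 25 degrees. Cannot be pulled off unturned.
- plunger (a joint): Travel of the yellow relief plunger: 0 out, 0.012 m fully in. Springs back; about 2 N starts it, 7 N holds it fully in.
- plunger_top (a point): Centre of the top of the yellow relief plunger, a knob 28 in diameter that is pushed straight down 12; moves with it; 152 above the bench when out. Its dark housing, 44 across, stays 12 above the saddle, 4 below the fully pressed top.
- jar: Bystander, loose on the bench: amber glass jar with a steel lid, 60 across, 80 tall. Leave it alone. Origin: centre of its underside.
- wrench: Bystander, loose on the bench: steel wrench lying flat, 170 long. Leave it alone. Origin: mid-length, underside.
- spray: Bystander, loose on the bench: blue spray can, 60 across, 170 tall. Leave it alone. Origin: centre of its underside.
- driver: Bystander, loose on the bench: screwdriver lying down, orange handle, 190 long. Leave it alone. Origin: mid-length, underside.
- mug: Bystander, loose on the bench: blue mug, 80 across, 90 tall. Leave it alone. Origin: centre of its underside.
- bearing: Bystander, loose on the bench: steel bearing ring, 62 across, 18 high, lying flat. Leave it alone. Origin: centre of its underside.

How it is judged:
By the outcome, as a careful person would: the job done as asked, in the order asked, and still so for the second after the job is handed in, while the arm keeps its last pose, push and grip.
It also fails if it takes over 58 s, if anything falls off the work surface, if the arm or the gripper's body presses on something with over 40 N, if the wrist force passes 120 N, or if a joint passes its speed limit or range.

## Working session

There is one attempt and no reset: what is moved stays moved. The work goes in short steps, Python scripts to look and compute and a shell command to move; the robot and the scene stay as the last step left them, time stands still between calls to the robot, and variables do not carry over. Pictures are saved under pics/ and viewed, at most 10 in all, crops included, and the job is handed in when it is done.

```bash
mkdir -p pics
cat > h.py <<'E'
import numpy as np,cv2
from station import telemetry, read_camera, ticket
def ray(c,u,v):
    x=(u-c["cx"])/c["fx"];y=(v-c["cy"])/c["fy"];r=np.hypot(x,y);s=r
    for _ in range(20): s=r/(1+c["k1"]*s*s)
    f=s/r if r>0 else 1
    R=np.array(c["R"]);return -R.T@np.array(c["t"]), R.T@np.array([x*f,y*f,1])
def onz(c,u,v,z):
    o,d=ray(c,u,v);return o+d*(z-o[2])/d[2]
def snap(n,f):
    c=read_camera(n);cv2.imwrite("pics/"+f,c["color"][:,:,::-1]);return c
def mask(c,lo,hi):
    h=cv2.cvtColor(np.ascontiguousarray(c["color"]),cv2.COLOR_RGB2HSV);return cv2.inRange(h,lo,hi)
def blobs(c,lo,hi,z,amin=60):
    m=mask(c,lo,hi);n,l,s,ce=cv2.connectedComponentsWithStats(m)
    for i in range(1,n):
        if s[i,4]>=amin:
            pts=cv2.findNonZero((l==i).astype(np.uint8));r=cv2.minAreaRect(pts);b=cv2.boxPoints(r)
            rz=c["range_z"][l==i];
            print(s[i].tolist(),ce[i].round(1),"ctr",onz(c,*ce[i],z).round(4),"box",[onz(c,*p,z)[:2].round(3).tolist() for p in b])
E
python3 - <<'E'
from h import *
import pickle
for n in("top","scene"):
    c=snap(n,n+"0.png");print(n,c["fx"],c["k1"],"cam",(-np.array(c["R"]).T@np.array(c["t"])).round(3))
    pickle.dump(c,open(n+".pkl","wb"))
    print("yellow");blobs(c,(22,120,100),(35,255,255),.152)
    print("orange");blobs(c,(8,150,120),(20,255,255),.189)
    print("red");blobs(c,(0,150,60),(6,255,255),.08,300)
print(telemetry.observe())
E
```

```text
top 526.8525440100003 -0.06167907780090669 cam [0.468 0.01  1.154]
yellow
[190, 91, 26, 33, 540] [203.5 109.3] ctr [0.8568 0.2342 0.152 ] box [[0.828, 0.26], [0.896, 0.261], [0.895, 0.213], [0.827, 0.212]]
[394, 240, 15, 15, 172] [401.2 246.8] ctr [ 0.5942 -0.1603  0.152 ] box [[0.594, -0.142], [0.613, -0.16], [0.594, -0.179], [0.575, -0.161]]
orange
[324, 244, 14, 30, 268] [330.6 258.6] ctr [ 0.5636 -0.0241  0.189 ] box [[0.587, -0.009], [0.592, -0.026], [0.54, -0.039], [0.536, -0.022]]
[155, 303, 15, 45, 504] [162.1 325.5] ctr [0.4316 0.2797 0.189 ] box [[0.471, 0.297], [0.473, 0.275], [0.394, 0.263], [0.391, 0.285]]
red
[96, 90, 42, 50, 998] [115.  115.7] ctr [0.8663 0.4395 0.08  ] box [[0.913, 0.504], [0.94, 0.438], [0.818, 0.384], [0.792, 0.449]]
[274, 112, 75, 12, 508] [310.4 115.9] ctr [0.8764 0.0227 0.08  ] box [[0.863, 0.1], [0.884, 0.1], [0.885, -0.057], [0.863, -0.057]]
[585, 179, 55, 170, 8645] [612.3 262.9] ctr [ 0.5832 -0.6192  0.08  ] box [[0.761, -0.565], [0.766, -0.686], [0.408, -0.673], [0.406, -0.556]]
[559, 188, 20, 157, 1401] [566.6 261.9] ctr [ 0.5825 -0.52    0
[... 1927 characters left out ...]
 0.084], [0.862, 0.084]]
{'t': 0.1, 'joint_pos': array([ 1.04951588e+00,  2.07342843e-01,  1.54280169e+00,  3.18013111e-07,
        1.39350938e+00, -1.50474399e-01]), 'qvel': array([-0.00066841, -0.00147319, -0.00192428,  0.00104064,  0.00123952,
        0.00047397]), 'tau': array([-9.65394647e-04, -3.71865427e+01, -2.82291394e+01,  6.99960790e-02,
        3.12053226e-02, -3.91245214e-05]), 'position': array([0.20798914, 0.53528002, 0.20440682]), 'orientation': array([-5.79004089e-01, -3.08708264e+00,  3.05606572e-03]), 'force': array([ 0.04835667,  0.30645729, -0.52718268]), 'wrist_torque': array([ 0.00273   ,  0.0005144 , -0.02164769]), 'grasp_force': 0.0, 'grip_width': 1.0024239174906109}
```

View pics/top0.png

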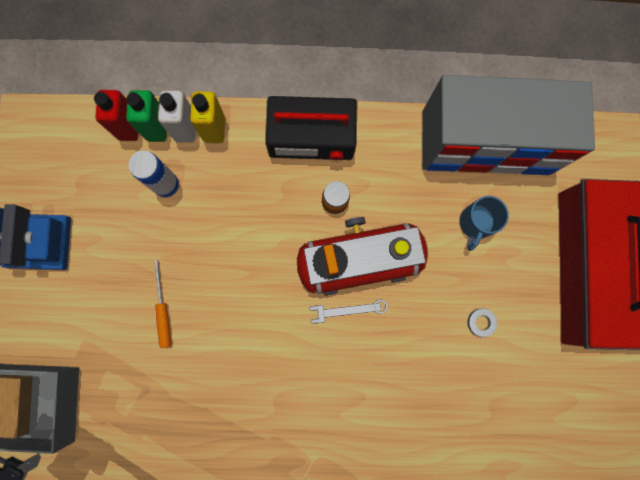

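View pics/scene0.png

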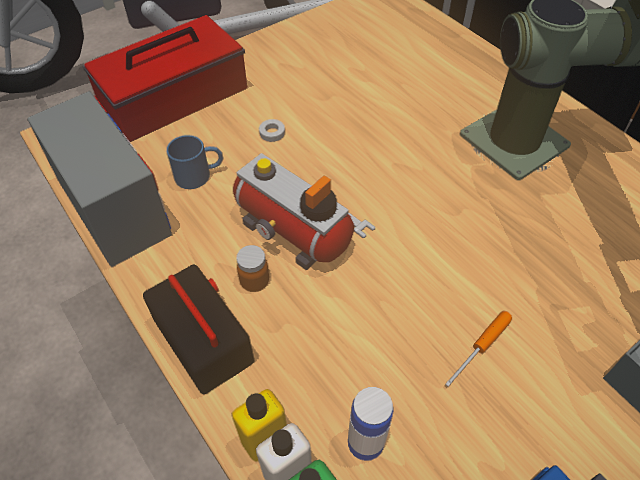

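The handle is at about (0.564, -0.024) and the plunger at (0.595, -0.160), so the tank yaw is about 13°. In top0 the cap is at px (330,258) and the plunger at (401,247). In scene0 they are at (316,189) and (263,163). The way over is clear, so I'm moving above the tank, using the tool yaw of -76° so the last joint can turn either way.

```bash
python3 -m inch '[[[15,-26,8,0,0,-0.105],[15,-26,8,0,0,-0.105],[15,-26,8,0,0,-0.105],[15,-26,8,0,0,-0.105],[15,-26,8,0,0,-0.105],[15,-26,8,0,0,-0.105],[15,-26,8,0,0,-0.105],[15,-26,8,0,0,-0.105],[15,-26,8,0,0,-0.105],[15,-26,8,0,0,-0.105],[15,-26,8,0,0,-0.105],[15,-26,8,0,0,-0.105]]]' 1 20
python3 -m inch '[[[16,-27,3,0,0,-0.105],[16,-27,3,0,0,-0.105],[16,-27,3,0,0,-0.105],[16,-27,3,0,0,-0.105],[16,-27,3,0,0,-0.105],[16,-27,3,0,0,-0.105],[16,-27,3,0,0,-0.105],[16,-27,3,0,0,-0.105],[16,-27,3,0,0,-0.105],[16,-27,3,0,0,-0.105],[16,-27,3,0,0,-0.105],[0,0,0,0,0,-0.105]]]'
python3 -m inch '[[[0,0,0,0,0,0],[0,0,0,0,0,0]]]'
python3 - <<'E'
from h import *
c=snap("wrist","w1.png");print("cam",(-np.array(c["R"]).T@np.array(c["t"])).round(3))
print("yellow");blobs(c,(22,120,100),(35,255,255),.152)
print("orange");blobs(c,(8,150,120),(20,255,255),.189)
print(telemetry.observe()["joint_pos"].round(3))
E
```

```text
t: 1.3
position: [0.3885, 0.2227, 0.3013]
orientation: [-2.291, -2.149, 0.001]
force: [-0.2, -0.3, -0.2]
grip_width: 0.021
grasp_force: 0.0
t: 2.5
position: [0.5654, -0.0764, 0.3334]
orientation: [3.118, 0.38, -0.002]
force: [-0.3, -0.8, 0.4]
grip_width: 0.006
grasp_force: 0.0
t: 2.7
position: [0.564, -0.0728, 0.3339]
orientation: [-3.116, -0.396, 0.002]
force: [-0.1, -0.1, 0.2]
grip_width: 0.005
grasp_force: 0.0
cam [ 0.628 -0.055  0.512]
yellow
[12, 0, 38, 15, 140] [33.9  6.1] ctr [0.6662 0.1877 0.152 ] box [[0.662, 0.205], [0.669, 0.203], [0.668, 0.176], [0.662, 0.177]]
[87, 0, 56, 23, 368] [115.3   8.3] ctr [0.6806 0.1275 0.152 ] box [[0.676, 0.15], [0.687, 0.148], [0.686, 0.105], [0.675, 0.107]]
[157, 0, 104, 52, 476] [215.5  29.9] ctr [0.6852 0.05   0.152 ] box [[0.685, 0.101], [0.701, 0.095], [0.684, 0.012], [0.667, 0.017]]
[203, 0, 26, 11, 108] [217.5   3.7] ctr [0.7038 0.052  0.152 ] box [[0.701, 0.063], [0.707, 0.062], [0.707, 0.043], [0.701, 0.044]]
[458, 0, 56, 16, 163] [481.    7.7] ctr [ 0.7518 -0.1454  0.152 ] box [[0.748, -0.127], [0.753, -0.127], [0.755, -0.171], [0.
[... 11381 characters left out ...]
0.2764  0.152 ] box [[0.385, -0.266], [0.393, -0.265], [0.394, -0.289], [0.386, -0.291]]
[529, 440, 56, 12, 127] [552.4 445.7] ctr [ 0.3985 -0.3419  0.152 ] box [[0.394, -0.319], [0.402, -0.317], [0.405, -0.372], [0.396, -0.374]]
[504, 448, 30, 11, 80] [519.4 452.8] ctr [ 0.3827 -0.3136  0.152 ] box [[0.376, -0.299], [0.384, -0.297], [0.387, -0.326], [0.379, -0.328]]
orange
[300, 49, 55, 30, 168] [324.   69.4] ctr [ 0.6734 -0.0408  0.189 ] box [[0.667, -0.022], [0.682, -0.021], [0.685, -0.06], [0.669, -0.061]]
[256, 170, 26, 72, 1614] [267.9 205.6] ctr [ 0.5672 -0.0235  0.189 ] box [[0.537, -0.021], [0.591, -0.009], [0.596, -0.027], [0.542, -0.04]]
[-0.28   0.126  1.373  0.     1.643  1.037]
```

View pics/w1.png

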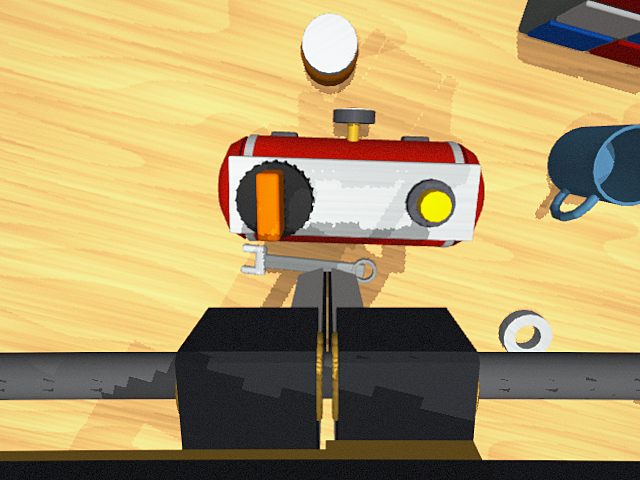

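The wrist view shows the handle at px (268,206), (0.5665, -0.024), and the plunger at px (434,205), (0.5955, -0.159). Next I go above the plunger.

```bash
python3 -m inch '[[[8,-21,0,0,0,0],[8,-22,0,0,0,0],[8,-22,-20,0,0,0],[7.5,-21,-30,0,0,0],[0,0,-35,0,0,0],[0,0,-35,0,0,0],[0,0,-30,0,0,0],[0,0,-15,0,0,0],[0,0,-4,0,0,0],[0,0,0,0,0,0],[0,0,0,0,0,0]]]'
python3 -m inch '[[[0,0,-4,0,0,0],[0,0,-4,0,0,0],[0,0,-4,0,0,0],[0,0,-4,0,0,0],[0,0,-4,0,0,0],[0,0,-2,0,0,0],[0,0,0,0,0,0],[0,0,0,0,0,0]]]'
```

```text
t: 3.85
position: [0.5973, -0.1594, 0.1677]
orientation: [3.115, 0.394, 0.005]
force: [-0.6, -0.4, 0.0]
grip_width: 0.004
grasp_force: 0.0
t: 4.65
position: [0.5961, -0.1592, 0.1442]
orientation: [3.117, 0.393, 0.001]
force: [-1.4, 0.4, 4.9]
grip_width: 0.004
grasp_force: 2.6
```

```bash
python3 -m inch '[[[0,0,-2,0,0,0],[0,0,-2,0,0,0],[0,0,-1.5,0,0,0],[0,0,0,0,0,0],[0,0,0,0,0,0]]]'
```

```text
t: 5.15
position: [0.5962, -0.1592, 0.1402]
orientation: [3.116, 0.393, 0.001]
force: [-4.0, 1.5, 10.7]
grip_width: 0.007
grasp_force: 5.4
```

```bash
python3 -m inch '[[[0,0,-1.5,0,0,0],[0,0,-1,0,0,0],[0,0,0,0,0,0],[0,0,0,0,0,0],[0,0,0,0,0,0]]]'
```

```text
t: 5.65
position: [0.5963, -0.1592, 0.1401]
orientation: [3.116, 0.393, 0.002]
force: [-6.9, 2.2, 19.5]
grip_width: 0.004
grasp_force: 9.8
```

The plunger sits on its hard stop, 19 N at z = 0.140. Now I release it and go over the cap with the gripper open.

```bash
python3 -m inch '[[[0,0,10,0,0,0],[0,0,20,0,0,0],[0,0,35,0,0,0],[0,0,40,0,0,0],[-5,23,0,0,0,-0.013],[-6,28,0,0,0,-0.013],[-6,28,0,0,0,0],[-6,28,0,0,0,0],[-6.5,28,0,0,0,0],[0,0,0,0,0,0],[0,0,0,0,0,0]]]' 0
python3 - <<'E'
from h import *
import pickle
c=snap("top","t2.png");print("yellow");blobs(c,(22,120,100),(35,255,255),.152)
m=mask(c,(22,120,100),(35,255,255))[235:260,385:420]>0;print("plunger top z:")
o=-np.array(c["R"]).T@np.array(c["t"])
vs,us=np.nonzero(m);z=[]
for u,v in zip(us+385,vs+235):
    d=c["range_z"][v,u]; oo,r=ray(c,u,v); z.append((oo+r*d)[2])
print(np.median(z))
E
```

```text
t: 6.75
position: [0.5662, -0.0239, 0.24]
orientation: [3.121, 0.354, -0.001]
force: [0.1, -1.2, 0.7]
grip_width: 0.905
grasp_force: 0.0
yellow
[190, 91, 26, 34, 562] [203.5 109.6] ctr [0.856 0.234 0.152] box [[0.827, 0.261], [0.897, 0.261], [0.895, 0.212], [0.825, 0.212]]
[396, 240, 13, 15, 158] [401.8 246.9] ctr [ 0.594  -0.1615  0.152 ] box [[0.607, -0.15], [0.608, -0.173], [0.581, -0.174], [0.58, -0.151]]
plunger top z:
0.15260946345680493
```

The plunger has sprung back: its top is at 0.1526. Next I descend and grip.

```bash
python3 -m inch '[[[0,0,-20,0,0,0],[0,0,-25,0,0,0],[0,0,-20,0,0,0],[0,0,-13,0,0,0],[0,0,-5,0,0,0],[0,0,0,0,0,0],[0,0,0,0,0,0]]]' 0
python3 -m inch '[[[0,0,0,0,0,0],[0,0,0,0,0,0],[0,0,0,0,0,0],[0,0,0,0,0,0],[0,0,0,0,0,0],[0,0,0,0,0,0],[0,0,0,0,0,0]]]' 1 45
python3 -c "
from h import *
c=snap('scene','s3.png');s=telemetry.observe();print(s['wrist_torque'],s['force'])
cv2.imwrite('pics/s3c.png',cv2.resize(c['color'][90:290,180:450,::-1],None,fx=2.5,fy=2.5))"
```

```text
t: 7.5
position: [0.5672, -0.0245, 0.1584]
orientation: [3.121, 0.352, 0.003]
force: [0.4, 0.2, 0.2]
grip_width: 0.999
grasp_force: 0.0
t: 8.2
position: [0.5663, -0.024, 0.1574]
orientation: [-3.122, -0.352, 0.0]
force: [-0.1, -0.8, 0.1]
grip_width: 0.439
grasp_force: 0.0
[-0.04982616  0.14077548 -0.06435021] [0.05777297 0.40337835 0.40474695]
```

View pics/s3c.png

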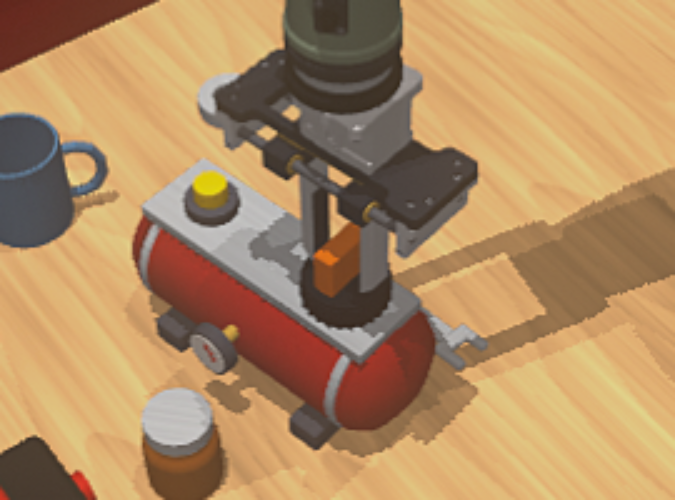

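The crop shows the fingers straddling the orange handle at px (340,260) and still closing. I'll give them more time.

```bash
python3 -m inch '[[[0,0,0,0,0,0],[0,0,0,0,0,0],[0,0,0,0,0,0],[0,0,0,0,0,0],[0,0,0,0,0,0],[0,0,0,0,0,0]]]'
python3 -c "
from h import *
s=telemetry.observe();print(s['wrist_torque'],s['force'])"
```

```text
t: 8.85
position: [0.5664, -0.0242, 0.1574]
orientation: [3.122, 0.352, 0.0]
force: [0.6, -1.8, -0.3]
grip_width: 0.192
grasp_force: 45.0
[-0.17467728  0.105141   -0.0297382 ] [ 0.56212637 -1.80104746 -0.30634433]
```

```bash
python3 -m inch '[[[0,0,0,0,0,0.05],[0,0,0,0,0,0.05],[0,0,0,0,0,0.05],[0,0,0,0,0,0.05],[0,0,0,0,0,0]]]'
python3 -c "
from h import *
s=telemetry.observe();print(s['wrist_torque'],s['force'])"
```

```text
t: 9.35
position: [0.5663, -0.0238, 0.1574]
orientation: [-3.071, -0.662, 0.0]
force: [0.0, 0.4, -0.6]
grip_width: 0.186
grasp_force: 45.0
[0.02181088 0.15727849 0.02298724] [ 0.02155181  0.40054498 -0.57362597]
```

```bash
python3 -m inch '[[[0,0,0,0,0,0.05],[0,0,0,0,0,0.05],[0,0,0,0,0,0]]]'
python3 -c "
from h import *
s=telemetry.observe();print(s['wrist_torque'],s['force'])"
python3 -m inch '[[[0,0,0,0,0,0.05],[0,0,0,0,0,0.05],[0,0,0,0,0,0]]]'
python3 -c "
from h import *
s=telemetry.observe();print(s['wrist_torque'],s['force'])"
```

```text
t: 9.65
position: [0.5663, -0.0239, 0.1574]
orientation: [-3.034, -0.813, 0.0]
force: [0.6, -1.1, -0.1]
grip_width: 0.194
grasp_force: 45.0
[0.01122555 0.12914008 0.04412153] [ 0.570893   -1.11430896 -0.12045774]
t: 9.95
position: [0.5663, -0.024, 0.1574]
orientation: [-2.99, -0.963, 0.0]
force: [-0.2, -0.3, -0.3]
grip_width: 0.186
grasp_force: 45.0
[-0.01241753  0.16267202  0.02019631] [-0.22596992 -0.30019161 -0.30729977]
```

```bash
python3 -m inch '[[[0,0,0,0,0,0.06],[0,0,0,0,0,0.06],[0,0,0,0,0,0.06],[0,0,0,0,0,0]]]'
python3 -c "
from h import *
s=telemetry.observe();print(s['wrist_torque'],s['force'])
c=snap('scene','s4.png')
cv2.imwrite('pics/s4c.png',cv2.resize(c['color'][150:240,240:370,::-1],None,fx=5,fy=5))"
```

```text
t: 10.35
position: [0.5663, -0.024, 0.1574]
orientation: [-2.892, -1.227, 0.0]
force: [-0.2, -0.6, 0.8]
grip_width: 0.192
grasp_force: 45.0
[ 0.02255699  0.1430107  -0.02367991] [-0.19162601 -0.56441862  0.82227028]
```

View pics/s4c.png

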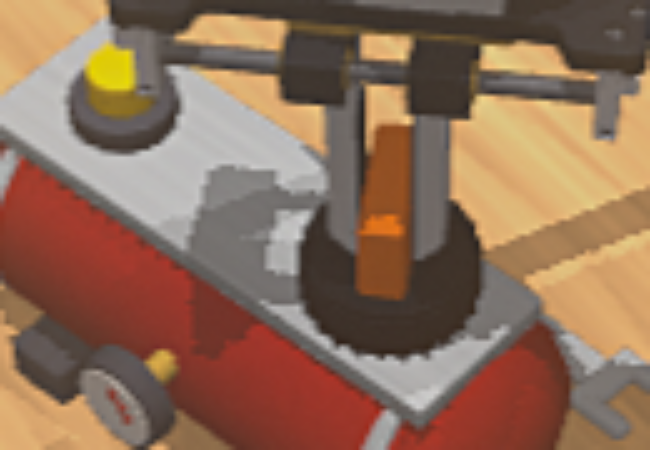

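The handle at px (385,230) has turned with the fingers and met no resistance. So it gives counter-clockwise, and I continue to about 58°.

```bash
python3 -m inch '[[[0,0,0,0,0,0.08],[0,0,0,0,0,0.08],[0,0,0,0,0,0.08],[0,0,0,0,0,0.08],[0,0,0,0,0,0.08],[0,0,0,0,0,0.04],[0,0,0,0,0,0],[0,0,0,0,0,0]]]'
python3 -c "
from h import *
s=telemetry.observe();print(s['wrist_torque'],s['force'],s['joint_pos'])"
```

```text
t: 11.2
position: [0.5663, -0.024, 0.1574]
orientation: [-2.554, -1.829, 0.0]
force: [-0.3, -0.4, 0.6]
grip_width: 0.19
grasp_force: 45.0
[ 0.03297017  0.12252299 -0.0168172 ] [-0.31843551 -0.44137998  0.64443001] [-1.95151039e-01  2.32804423e-01  1.61281222e+00  8.11082663e-05
  1.29610064e+00  1.32922306e-01]
```

```bash
python3 -m inch '[[[0,0,2,0,0,0],[0,0,3,0,0,0],[0,0,3,0,0,0],[0,0,0,0,0,0],[0,0,0,0,0,0]]]'
python3 -c "
from h import *
s=telemetry.observe();print(s['wrist_torque'],s['force'])"
```

```text
t: 11.7
position: [0.5664, -0.0241, 0.1655]
orientation: [2.553, 1.831, 0.0]
force: [1.0, -0.9, -2.7]
grip_width: 0.189
grasp_force: 45.0
[-0.12086866  0.07466469  0.00426978] [ 0.9982856  -0.85935122 -2.70905565]
```

The cap is free: only its weight shows, about 2.7 N. I lift to 100 mm in total.

```bash
python3 -m inch '[[[0,0,6,0,0,0],[0,0,8,0,0,0],[0,0,10,0,0,0],[0,0,12,0,0,0],[0,0,14,0,0,0],[0,0,14,0,0,0],[0,0,12,0,0,0],[0,0,10,0,0,0],[0,0,6,0,0,0],[0,0,0,0,0,0],[0,0,0,0,0,0],[0,0,0,0,0,0]]]'
python3 -c "
from h import *
s=telemetry.observe();print(s['force'],s['qvel'].round(3))
c=snap('scene','s5.png');blobs(c,(8,150,120),(20,255,255),.289)
cv2.imwrite('pics/s5c.png',cv2.resize(c['color'][90:290,180:450,::-1],None,fx=2.5,fy=2.5))"
```

```text
t: 12.9
position: [0.5658, -0.024, 0.2564]
orientation: [-2.551, -1.831, 0.002]
force: [-0.4, -0.1, -2.9]
grip_width: 0.187
grasp_force: 45.0
[-0.41656314 -0.05740501 -2.860651  ] [ 0.001  0.001 -0.001  0.001  0.     0.   ]
[314, 134, 13, 38, 303] [319.5 153.9] ctr [ 0.5756 -0.005   0.289 ] box [[0.559, -0.049], [0.542, -0.041], [0.585, 0.032], [0.602, 0.024]]
[308, 194, 21, 14, 149] [318.9 199.8] ctr [0.635  0.0737 0.289 ] box [[0.646, 0.059], [0.616, 0.066], [0.625, 0.089], [0.655, 0.082]]
[237, 263, 30, 16, 165] [252. 273.] ctr [0.7888 0.1257 0.289 ] box [[0.799, 0.102], [0.764, 0.123], [0.776, 0.144], [0.81, 0.123]]
[474, 311, 38, 42, 647] [493.1 330.8] ctr [0.5857 0.3893 0.289 ] box [[0.624, 0.386], [0.549, 0.375], [0.549, 0.393], [0.623, 0.404]]
```

View pics/s5c.png

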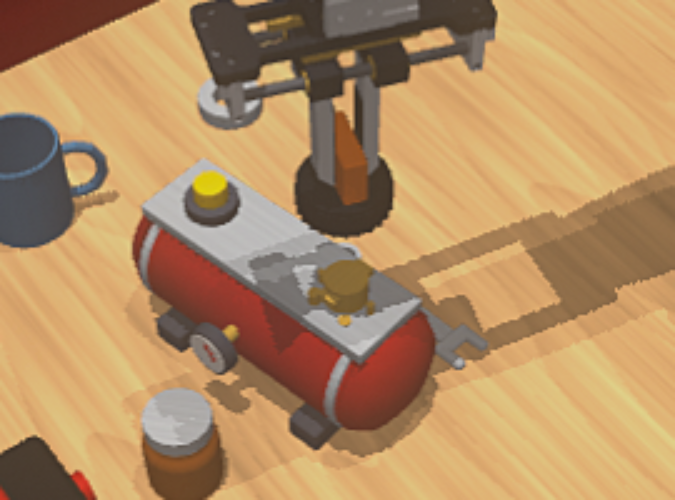

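The crop shows the cap held upright at px (345,190), right above the open brass neck at (345,285). The plunger is out and the bystanders are undisturbed. The lift is 99 mm, so I'm handing in.

```bash
python3 -m inch '[[[0,0,0,0,0,0],[0,0,0,0,0,0],[0,0,0,0,0,0]]]'; python3 -c "
from station import ticket;print(ticket.sign_off())"
```

```text
t: 13.25
position: [0.5663, -0.0241, 0.2572]
orientation: [-2.552, -1.831, 0.0]
force: [-0.0, 1.1, -4.3]
grip_width: 0.188
grasp_force: 45.0
the job is handed in; nothing more can be done
None
```

I handed the job in at 13.3 s: the tank was vented and the plunger sprang back, and the cap is held upright and still about 100 mm above the open neck; it gave on the first try, counter-clockwise seen from above, so I did not try clockwise.

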